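Lock the bayonet lid of a bench strainer

TASK

One of the two rinse-water strainers on the bench has its bayonet lid only dropped in: the lid stands proud of the rim and its handle bar lies across the line of the brass pipe stubs. Press that lid down against its spring, turn it a quarter turn clockwise (seen from above) until the handle is in line with the pipe stubs, and let go so that it springs up into its lock, flush with the rim. Leave the other strainer, which is already locked, alone.

Things in the scene. Friction and masses are not known exactly. Their poses are not given: they have to be found in the camera images.
- strainer: The strainer to close: a metal pot fixed to the bench, 95 mm across, rim 90 mm above the bench, foot 124 mm across, two brass pipe stubs reaching 86 mm from its axis at 40 mm height. Its 64 mm mouth has two entry gaps for the lid's lugs and, past them, a lip; a stop lies about 10 degrees past the locked direction. Origin: on its axis at bench height; z up, x along the stubs, y across (entry gaps).
- lid: Lid to lock: loose grey plug, 60 mm across, 0.2 kg, two side lugs, and on top a black handle bar 56 mm long, 16 thick, 36 tall: pinch its thickness. Origin: centre of the top face (foot of the bar); z up, x along the bar; a half turn is the same. Starts in the mouth, top face 11 mm above the rim, bar across the stubs within 8 degrees. Locked: top face level with the rim, bar along the stubs.
- spring_plate (a joint): Hidden spring plate in the strainer that carries the lid; value = how far it is pressed down (m): 0 at the start, 0.011 locked, 0.021 hard bottom. Pushes up with 4, 8 and 12 N there. The lid can turn only while held at least 15 mm down (18 mm is good: top face 7 mm below the rim), clockwise from above. Let go in line with the stubs, it rises 5 to 10 mm into its lock.
- other_strainer: Bystander: the same pot and lid, already locked: bar in line with its pipe stubs, top face flush with the rim. It does not move. Origin: on its axis at bench height; x along the pipe stubs.
Things that resemble listed ones, but are neither listed nor needed, are in the scene too. Leave any pink or red look-alike of the lid alone.

How it is judged:
By the outcome, as a careful person would: the job done as asked, in the order asked, and still so for the second after the job is handed in, with the robot touching nothing.
It also fails if it takes over 32 s, if anything falls off the work surface, if the arm or the gripper's body presses on something with over 40 N, if the wrist force passes 120 N, or if a joint passes its speed limit or range.

ROBOT

A 6-joint arm with a two-finger parallel gripper is mounted at the origin on the work surface. World frame = base frame: x ahead of the robot, y to its left, z up, the work surface at z = 0. Lengths are in m, angles in degrees, forces in N, time in s.
With the tool pointing down it reaches from about 0.325 to 0.775 m from the base axis. Payload 5.5 kg.
Tool frame: the origin (TCP) lies midway between the tips of the shut fingers; the grasp point (between the pads) lies 19 mm behind it; z points along the fingers, y is the direction in which the jaws open and shut (so a half turn about z gives the same grasp; the last joint's range is limited). The gripper opens to 88 mm and grips with 3 to 60 N. Pads are 20 mm wide; open, the fingers measure 115 mm over their backs; the gripper's body (75 mm by 178 mm) begins 61 mm behind the grasp point.
Start: joints at [71.981, 5.22, 70.514, -0, 104.267, -3.249], TCP at [0.153, 0.58, 0.223] pointing down, gripper open.
Joint ranges: [-164.24, 164.24], [-49.07, 125.15], [9.68, 141.18], [-86.29, 266.29], [3.28, 154.24], [-151.56, 151.56]. Speed limits (degrees/s): [147.25, 147.25, 172.46, 180, 180, 180].

INTERFACE

Orientations are given as [roll, pitch, yaw] about the fixed x, y, z axes, in that order (R = Rz(yaw) Ry(pitch) Rx(roll)).
In Python, from bench import sensors, cams, order gives the robot as it stands.
- The arm moves only by the tool play_rows, never from a script. Its argument "targets" is one flat list of numbers, 7 for each row, row after row: the shift along the tool's x, y, z each as a share of 0.02 m, from -1 to 1, then the turn, a rotation vector about the tool's x, y, z each as a share of 6 degrees, from -1 to 1, then the opening, from 0 (shut) to 1 (fully open). A call has 1 to 5 rows; each row shifts and turns the commanded pose from where the row before left it, along the tool's axes as they then stand; what a row does not reach is not made up. A row lasts 1/12 s, in which the tool goes at most 41.7 mm and 7.16 degrees, less where a joint would pass 70% of its speed; a pose out of reach is approached as far as the arm can. A call with a number of a shift or a turn outside -1 to 1 is refused whole. A call with a gripper value outside its range is refused whole. The fingers move at their own pace and stop on an object; the grip force is fixed at half the most. Time passes only in rows, so rows that do not move let the fingers close. It gives the time, the measured TCP pose, the force and the opening at its end, in the units of the state.
- sensors.get_state(): the state, without advancing time (a new reading comes with each control period).
- cams.read_camera(name): name is "scene" or "top" or "wrist"; returns a dict with "img" (384x512x3 uint8, red, green, blue), "K" (3x3 intrinsics, pixels), "rvec" (rotation vector, rad) and "tvec" (3), from world to camera coordinates, as OpenCV has them; the wrist camera has in their place "tool_from_camera" (4x4, takes a point from camera to tool coordinates, whose origin is the TCP and whose axes are the flange's). Camera axes: x right, y down, z forward; pixel columns grow to the right and rows downward; lengths in m; the calibration is good to about 2 mm. A picture is of the moment at which its call begins: read the wrist's pose just before it. There is no depth.
- order.finish_job(): hands the job in, once; it reports no verdict.
The state is a dict: "time": time; "qpos": joint angles; "joint_velocities": joint speeds; "tau": joint torques, N m; "eef_pos": TCP position; "ee_rot": TCP orientation; "wrist_force": force on the tool from outside, world axes, zero at the start; "torque": the same for the moment, N m; "width": finger opening in m.
Only numpy, scipy, OpenCV 4.12 (cv2) and the standard library are available. Lean on these libraries where they do the work, as an engineer would, in place of code of your own. Each camera call takes 0.05 s, during which the arm holds its last target.

## Working session

There is one attempt and no reset: what is moved stays moved. The work goes in short steps, Python scripts to look and compute and a tool call to move; the robot and the scene stay as the last step left them, time stands still between calls to the robot, and variables do not carry over. Pictures are saved under pics/ and viewed, and the job is handed in when it is done.

Besides the shell and the picture viewer there is one more tool, called after "Emit:" as name(argument=value, ...) on one line, values as JSON. play_rows: Moves the arm, as the interface text tells. Shift numbers are shares of 0.02 m and turn numbers shares of 6 degrees, none past 1 either way. Its arguments: {"type":"object","properties":{"targets":{"type":"array","items":{"type":"number"}}},"required":["targets"]}

```bash
mkdir -p pics; cat > h.py <<'E'
import numpy as np, cv2
from bench import sensors, cams, order
from scipy.spatial.transform import Rotation as R
def snap(n,f,scale=1,crop=None):
    s=sensors.get_state(); d=cams.read_camera(n); im=d["img"]
    np.savez('pics/'+f+'.npz',img=im,**{k:v for k,v in d.items() if k!='img'},p=s['eef_pos'],r=s['ee_rot'])
    if crop: im=im[crop[1]:crop[3],crop[0]:crop[2]]
    im=cv2.resize(im,None,fx=scale,fy=scale,interpolation=cv2.INTER_CUBIC)
    cv2.imwrite('pics/'+f+'.png',im[:,:,::-1]); return d,s
def ray(d,uv,z):
    K=np.array(d['K'])
    u=np.linalg.inv(K)@np.array([uv[0],uv[1],1.])
    if 'rvec' in d:
        Rm=cv2.Rodrigues(np.array(d['rvec'],float))[0]; t=np.array(d['tvec']).ravel()
        c=-Rm.T@t; v=Rm.T@u
    else:
        T=np.eye(4); T[:3,:3]=R.from_euler('xyz',d['r'],degrees=True).as_matrix(); T[:3,3]=d['p']
        M=T@np.array(d['tool_from_camera']); c=M[:3,3]; v=M[:3,:3]@u
    return c+v*(z-c[2])/v[2]
def load(f): return dict(np.load('pics/'+f+'.npz'))
E
python3 - <<'E'
from h import *
for n in ["scene","top","wrist"]: snap(n,n+"0",1.5)
s=sensors.get_state(); print(s)
E
```

```text
{'time': 0.15, 'qpos': array([ 7.19807444e+01,  5.25575677e+00,  7.05668875e+01, -3.38893360e-04,
        1.04266747e+02, -3.24806108e+00]), 'joint_velocities': array([-0.0966653 , -0.11017612, -0.21394871, -0.03632051,  0.07759145,
        0.10223299]), 'tau': array([ 1.69522682e-03, -4.47044635e+01, -4.06905556e+01,  6.98523992e-02,
        2.74380692e-02, -1.22598744e-04]), 'eef_pos': array([0.15290282, 0.57995508, 0.22173145]), 'ee_rot': array([-1.79910734e+02, -4.73677972e-03,  1.65228719e+02]), 'wrist_force': array([-0.46703401, -0.27107197,  0.13841177]), 'torque': array([0.00544672, 0.01718493, 0.01410752]), 'width': 0.08764043650159516}
```

View pics/scene0.png

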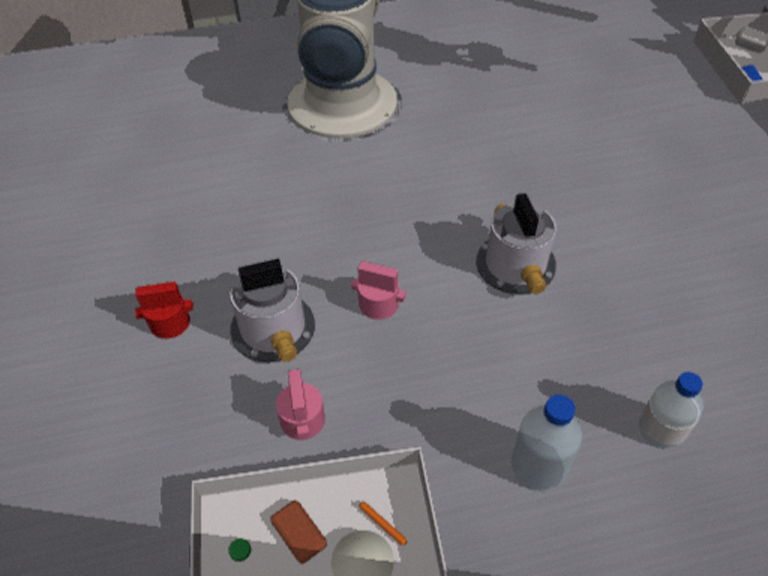

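View pics/top0.png

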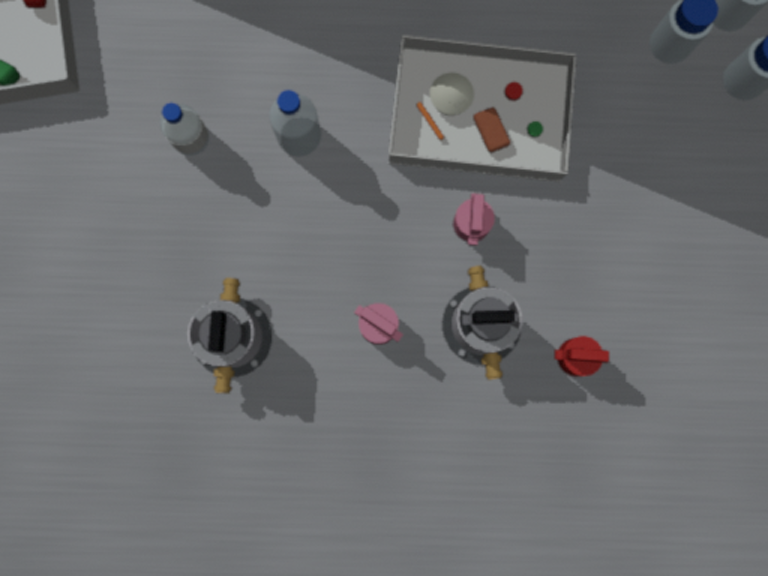

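View pics/wrist0.png

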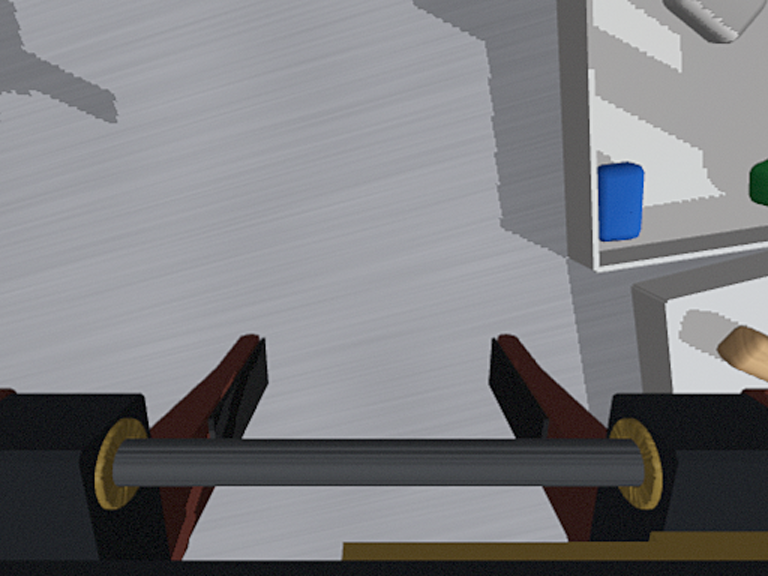

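The top view (pixels at 1.5x) shows these candidates:
- (490,320): strainer with its black bar across the stubs, lid proud. This is the target.
- (222,332): strainer with its bar in line with the stubs, so already locked.
- (379,324) and (474,218): pink loose lids.
- (582,356): red loose lid.

In the scene view the target is at (265,300) and the locked one at (520,245). Next I'll check the target in a close crop and measure it.

```bash
python3 - <<'E'
from h import *
d=load('top0'); im=d['img']
cv2.imwrite('pics/crop_t.png',cv2.resize(im[160:270,270:380],None,fx=5,fy=5,interpolation=cv2.INTER_CUBIC)[:,:,::-1])
hsv=cv2.cvtColor(im,cv2.COLOR_RGB2HSV)
blk=(hsv[...,2]<40).astype(np.uint8)
n,l,st,c=cv2.connectedComponentsWithStats(blk)
for i in range(1,n):
    if st[i,4]>40:
        pts=np.argwhere(l==i)[:,::-1].astype(np.float32)
        W=np.array([ray(d,p,.137)[:2] for p in pts]).astype(np.float32)
        r=cv2.minAreaRect(W); print('blk',c[i],st[i,4],r, np.round(cv2.boxPoints(r),3).tolist())
br=cv2.inRange(hsv,(10,120,70),(25,255,255))
n,l,st,c=cv2.connectedComponentsWithStats(br)
for i in range(1,n):
    if st[i,4]>40:print('brass',c[i],st[i,4],ray(d,c[i],.04))
Rm=cv2.Rodrigues(d['rvec'])[0]; print('cam',-Rm.T@d['tvec'].ravel())
E
```

```text
blk [328.74122807 211.16666667] 228 ((0.5023961067199707, -0.20633761584758759), (0.01783592998981476, 0.05784352496266365), 6.129967212677002) [[0.49000000953674316, -0.17900000512599945], [0.4970000088214874, -0.23600000143051147], [0.5139999985694885, -0.23399999737739563], [0.5080000162124634, -0.1770000010728836]]
blk [144.73461538 220.86923077] 260 ((0.47360730171203613, 0.17366954684257507), (0.02032407931983471, 0.05396324023604393), 88.50450897216797) [[0.44600000977516174, 0.164000004529953], [0.5, 0.16300000250339508], [0.5009999871253967, 0.18299999833106995], [0.44699999690055847, 0.1850000023841858]]
blk [162.23255814 222.60465116] 43 ((0.4710906744003296, 0.13720788061618805), (0.007794346660375595, 0.022905131801962852), 87.20909118652344) [[0.45899999141693115, 0.1340000033378601], [0.4819999933242798, 0.13300000131130219], [0.4830000102519989, 0.14100000262260437], [0.46000000834465027, 0.1420000046491623]]
brass [286.09876543  79.92592593] 81 [ 0.82197522 -0.11999675  0.04      ]
brass [317.72727273 184.84545455] 110 [ 0.57281697 -0.19614109  0.04      ]
brass [153.60176991 193.09734513] 113 [0.54467885 0.17795967 0.04      ]
brass [327.9        242.97142857] 140 [ 0.44075206 -0.21978016  0.04      ]
brass [148.59027778 252.01388889] 144 [0.4114893  0.18211121 0.04      ]
cam [ 0.39565362 -0.04913156  1.16795183]
```

View pics/crop_t.png

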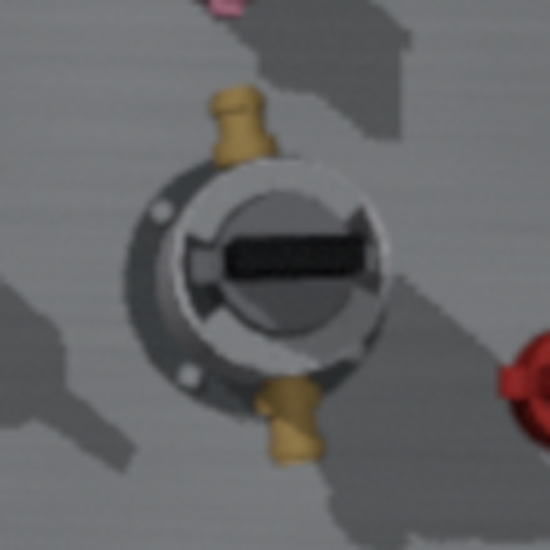

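The crop confirms the choice: a grey lid with its black bar across the brass stubs, lugs in the gaps, and the stubs at top and bottom. I'll move the tool towards it.

Emit:
play_rows(targets=[-0.81,-1,0,0,0,0,1,-0.81,-1,0,0,0,0,1,-0.81,-1,0,0,0,0,1,-0.81,-1,0,0,0,0,1,-0.81,-1,0,0,0,0,1])

```text
time: 0.57
eef_pos: [0.206, 0.4616, 0.2221]
ee_rot: [-180.0, -0.0, 165.2]
wrist_force: [0.7, 0.3, 0.7]
width: 0.0878
```

Emit:
play_rows(targets=[-0.81,-1,0,0,0,0,1,-0.81,-1,0,0,0,0,1,-0.81,-1,0,0,0,0,1,-0.81,-1,0,0,0,0,1,-0.81,-1,0,0,0,0,1])

```text
time: 0.98
eef_pos: [0.2588, 0.3442, 0.2224]
ee_rot: [-180.0, -0.0, 165.2]
wrist_force: [0.5, -0.1, 0.2]
width: 0.0877
```

Emit:
play_rows(targets=[-0.81,-1,0,0,0,0,1,-0.81,-1,0,0,0,0,1,-0.81,-1,0,0,0,0,1,-0.81,-1,0,0,0,0,1,-0.81,-1,0,0,0,0,1])

```text
time: 1.4
eef_pos: [0.3116, 0.2269, 0.2224]
ee_rot: [-180.0, -0.0, 165.2]
wrist_force: [-0.5, 0.1, 0.1]
width: 0.0877
```

Emit:
play_rows(targets=[-0.81,-1,0,0,0,0,1,-0.81,-1,0,0,0,0,1,-0.81,-1,0,0,0,0,1,-0.81,-1,0,0,0,0,1,-0.81,-1,0,0,0,0,1])

```text
time: 1.82
eef_pos: [0.3645, 0.1096, 0.2225]
ee_rot: [180.0, 0.0, 165.2]
wrist_force: [-0.0, -0.7, 0.1]
width: 0.0875
```

Emit:
play_rows(targets=[-0.81,-1,0,0,0,0,1,-0.81,-1,0,0,0,0,1,-0.81,-1,0,0,0,0,1,-0.81,-1,0,0,0,0,1,-0.81,-1,0,0,0,0,1])

```text
time: 2.23
eef_pos: [0.4173, -0.0079, 0.2225]
ee_rot: [180.0, -0.0, 165.2]
wrist_force: [-0.3, 0.3, 0.6]
width: 0.0875
```

Emit:
play_rows(targets=[0,0,0,0,0,1,1,0,0,0,0,0,1,1,0,0,0,0,0,1,1,0,0,0,0,0,1,1,0,0,0,0,0,1,1])

```text
time: 2.65
eef_pos: [0.417, -0.0067, 0.2223]
ee_rot: [-180.0, -0.0, 134.9]
wrist_force: [0.1, -0.4, 0.6]
width: 0.0879
```

Emit:
play_rows(targets=[0,0,0,0,0,1,1,0,0,0,0,0,1,1,0,0,0,0,0,1,1,0,0,0,0,0,1,1,0,0,0,0,0,1,1])

```text
time: 3.07
eef_pos: [0.417, -0.0065, 0.2224]
ee_rot: [-180.0, -0.0, 104.9]
wrist_force: [0.3, 0.3, 0.1]
width: 0.0875
```

Emit:
play_rows(targets=[0,0,0,0,0,1,1,0,0,0,0,0,0.35,1,0,0,0,0,0,0,1])

```text
time: 3.32
eef_pos: [0.417, -0.0065, 0.2224]
ee_rot: [-180.0, -0.0, 97.1]
wrist_force: [0.0, 0.6, -0.9]
width: 0.0879
```

```bash
python3 - <<'E'
from h import *
d,s=snap("wrist","w1",1.5); print(d['tool_from_camera'],d['K'])
E
```

```text
[[-8.02468631e-04 -9.60945627e-01 -2.76736080e-01  7.58423830e-02]
 [ 9.99999229e-01 -1.03344974e-03  6.88818754e-04 -2.50623646e-04]
 [-9.47910200e-04 -2.76735313e-01  9.60945715e-01 -1.62265000e-01]
 [ 0.00000000e+00  0.00000000e+00  0.00000000e+00  1.00000000e+00]] [[299.09378317   0.         251.87557157]
 [  0.         299.09378317 192.82847326]
 [  0.           0.           1.        ]]
```

View pics/w1.png

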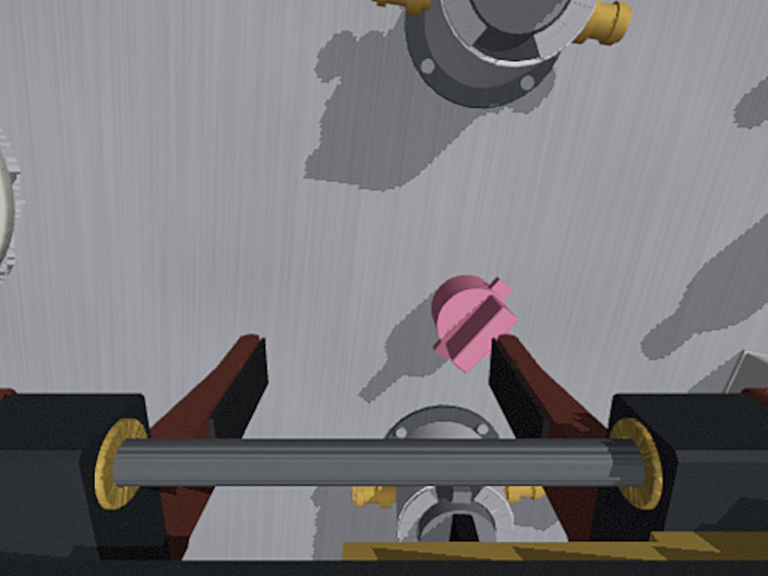

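Emit:
play_rows(targets=[-1,0.3,0,0,0,0,1,-1,0.3,0,0,0,0,1,-1,0.3,0,0,0,0,1,-1,0.3,0,0,0,0,1,-1,0.3,0,0,0,0,1])

```text
time: 3.78
eef_pos: [0.4595, -0.103, 0.2225]
ee_rot: [-180.0, -0.0, 97.2]
wrist_force: [-0.3, -0.9, -0.2]
width: 0.0878
```

Emit:
play_rows(targets=[-1,0.3,0,0,0,0,1,-1,0.3,0,0,0,0,1,-1,0.3,0,0,0,0,1,-1,0.3,0,0,0,0,1,-1,0.3,0,0,0,0,1])

```text
time: 4.2
eef_pos: [0.5017, -0.1986, 0.2223]
ee_rot: [-180.0, -0.0, 97.2]
wrist_force: [1.1, 0.8, -1.1]
width: 0.0882
```

Emit:
play_rows(targets=[-0.5,0.1,0,0,0,0,1,0,0,0,0,0,0,1])

```text
time: 4.37
eef_pos: [0.5047, -0.2087, 0.2217]
ee_rot: [-179.9, -0.0, 97.1]
wrist_force: [0.1, -0.6, 0.3]
width: 0.0876
```

```bash
python3 - <<'E'
from h import *
d,s=snap("wrist","w2",1.5); print(s['eef_pos'],s['ee_rot'])
E
```

```text
[ 0.5047125  -0.2086861   0.22165546] [-1.79911822e+02 -3.14022737e-02  9.70759855e+01]
```

View pics/w2.png

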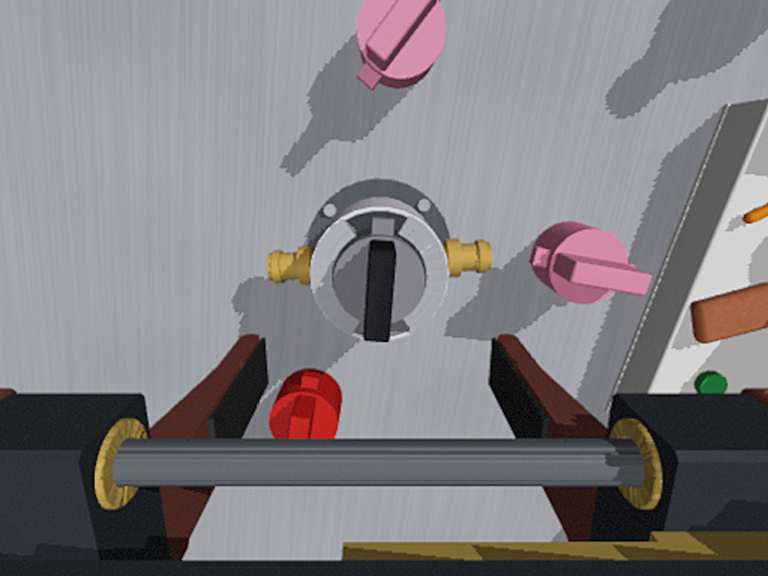

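```bash
python3 - <<'E'
from h import *
d=load('w2'); im=d['img']; hsv=cv2.cvtColor(im,cv2.COLOR_RGB2HSV)
cv2.imwrite('pics/w2c.png',cv2.resize(im[110:240,160:345],None,fx=4,fy=4,interpolation=cv2.INTER_CUBIC)[:,:,::-1])
m=(hsv[...,2]<40).astype(np.uint8); m[:140]=0;m[235:]=0;m[:,:225]=0;m[:,285:]=0
n,l,st,c=cv2.connectedComponentsWithStats(m)
for i in range(1,n):
    if st[i,4]>40:
        p=np.argwhere(l==i)[:,::-1]; W=np.array([ray(d,q,.137)[:2] for q in p]).astype(np.float32)
        r=cv2.minAreaRect(W); print(c[i],st[i],r)
        # rowwise left/right edges
        for y in range(st[i,1],st[i,1]+st[i,3],8):
            xs=p[p[:,1]==y][:,0]; print(y,xs.min(),xs.max(),np.round(hsv[y,xs.min():xs.max()+1,2],0))
br=cv2.inRange(hsv,(10,120,70),(28,255,255)); br[230:]=0
n,l,st,c=cv2.connectedComponentsWithStats(br); P=[]
for i in range(1,n):
    if st[i,4]>100:
        print('brass',c[i],st[i]); 
        # axis line of brass as fit at z=.04
        P.append(c[i])
E
```

```text
[253.46072685 194.72450176] [243 160  21  68 853] ((0.5047883987426758, -0.20547723770141602), (0.01494307816028595, 0.059633709490299225), 2.9581308364868164)
160 248 250 [31 23 39]
168 246 263 [22 33 46 38 39 41 40 40 35 37 39 34 37 37 29 30 29 11]
176 246 262 [21 37 43 40 43 42 37 38 41 39 37 33 38 39 40 40 26]
184 245 262 [26 38 43 42 35 43 41 38 42 33 42 37 35 41 37 38 32 13]
192 245 261 [20 44 40 42 37 36 43 35 38 37 33 38 35 35 35 35 15]
200 244 260 [24 32 44 42 38 41 39 37 35 40 37 31 34 35 41 34 31]
208 244 260 [27 38 40 38 41 38 44 31 38 37 37 34 37 40 35 28 13]
216 243 259 [21 35 43 41 36 35 38 41 37 39 34 35 38 32 37 34 23]
224 243 258 [16 40 45 38 37 40 34 33 35 35 33 35 32 33 34 24]
brass [503.95798319 142.68907563] [496 136  16  13 119]
brass [311.6349481  170.74567474] [296 159  32  25 578]
brass [193.14157706 176.61648746] [178 164  31  25 558]
brass [489.14450128 209.4028133 ] [463 192  49  36 782]
```

View pics/w2c.png

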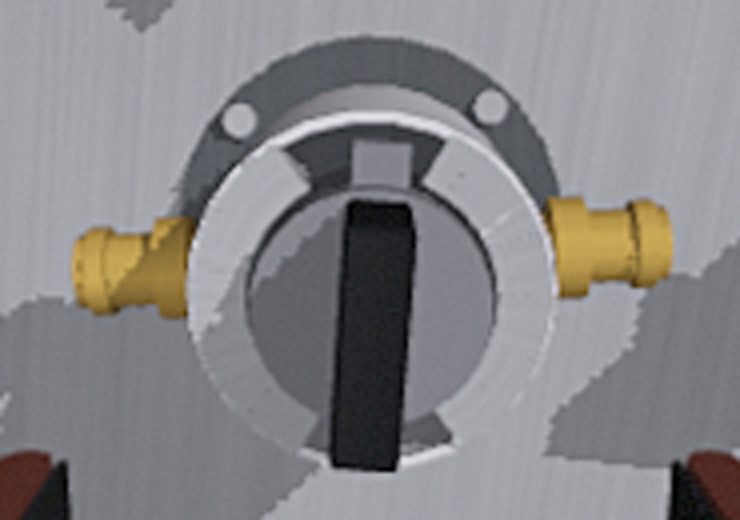

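```bash
python3 - <<'E'
from h import *
d=load('w2')
C=lambda x,y:(x/4+160-.4,y/4+110-.4)
q=[ray(d,C(*p),.137)[:2] for p in [(348,226),(413,228),(398,470),(331,468)]]
q=np.array(q); print(q, q.mean(0)); a=(q[0]+q[1])/2-(q[2]+q[3])/2; print('bar ang',np.degrees(np.arctan2(a[1],a[0])),np.linalg.norm(a),np.linalg.norm(q[0]-q[1]))
L,Rr=[ray(d,p,.04)[:2] for p in [(193.14,176.6),(311.6,170.7)]]
v=Rr-L; print('stub',L,Rr,(L+Rr)/2,np.degrees(np.arctan2(v[1],v[0])))
# outer rim points -> circle fit at z=.09
pts=[(188,290),(557,270),(372,112),(230,185),(500,160),(205,360),(545,350),(195,235),(245,420),(500,425)]
W=np.array([ray(d,C(*p),.09)[:2] for p in pts])
A=np.c_[2*W,np.ones(len(W))]; s=np.linalg.lstsq(A,(W**2).sum(1),rcond=None)[0]
print('rim',s[:2],np.sqrt(s[2]+s[0]**2+s[1]**2))
# plug circle
r=ray(d,(306/1.5,407/1.5),.05);print('red',r)
# pedestal bolts, z~.0?
E
```

```text
[[ 0.49668464 -0.18139037]
 [ 0.51024945 -0.18014428]
 [ 0.51416787 -0.23462139]
 [ 0.4993455  -0.23597163]] [ 0.50511187 -0.20803192]
bar ang 93.45236083467336 0.05462832222551766 0.013621915945741294
stub [ 0.43615285 -0.22037773] [ 0.57341529 -0.19629699] [ 0.50478407 -0.20833736] 9.950468632180916
rim [ 0.50558142 -0.20841378] 0.04676486848928479
red [ 0.45978223 -0.33804146  0.05      ]
```

Emit:
play_rows(targets=[0,0,1,0,0,0.6,1,0,0,1,0,0,0,1,0,0,1,0,0,0,0.7,0,0,1,0,0,0,0.6,0,0,1,0,0,0,0.6])

```text
time: 4.83
eef_pos: [0.5045, -0.2059, 0.1222]
ee_rot: [180.0, -0.0, 93.6]
wrist_force: [0.1, 0.7, -0.3]
width: 0.0715
```

Emit:
play_rows(targets=[0,0,0.65,0,0,0,0.5,0,0,0,0,0,0,0.4])

```text
time: 5.0
eef_pos: [0.5031, -0.2055, 0.1064]
ee_rot: [-179.7, -0.2, 93.6]
wrist_force: [0.0, -0.3, -0.2]
width: 0.0579
```

```bash
python3 - <<'E'
from h import *
d,s=snap("wrist","w3",1.5); print(s['eef_pos'],s['ee_rot'],s['wrist_force'],s['width'])
E
```

```text
[ 0.50306631 -0.20554236  0.10635002] [-1.79736521e+02 -1.63663885e-01  9.36016277e+01] [ 0.01667959 -0.31870303 -0.16311976] 0.05786331314246354
```

View pics/w3.png

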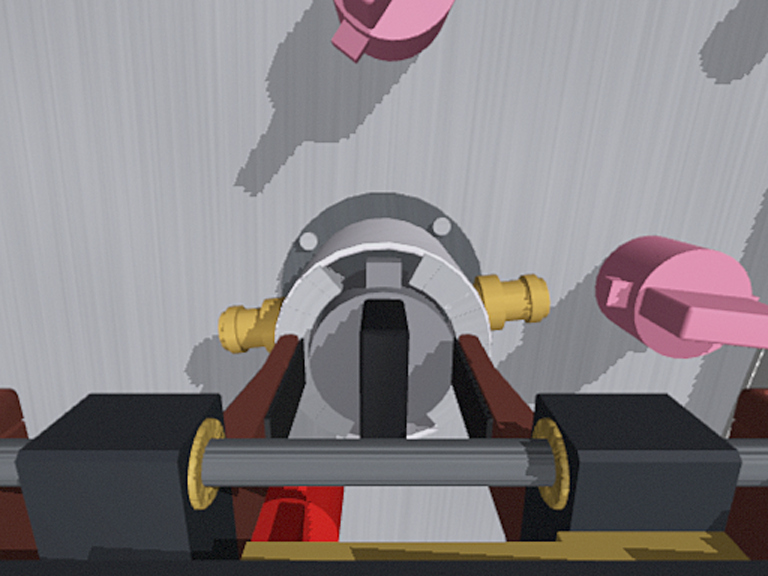

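Bar at (384,370) sits midway between the fingers (295 and 467), and the edges look parallel. I'll trim the position and close.

Emit:
play_rows(targets=[-0.13,0.07,0,0,0,0,0.4,0,0,0,0,0,0,0.3])

```text
time: 5.22
eef_pos: [0.5072, -0.2102, 0.1116]
ee_rot: [179.9, 0.1, 93.5]
wrist_force: [0.0, 0.3, 0.7]
width: 0.0405
```

Emit:
play_rows(targets=[0,0,0,0,0,0,0.1,0,0,0,0,0,0,0,0,0,0,0,0,0,0,0,0,0,0,0,0,0])

```text
time: 5.55
eef_pos: [0.5062, -0.2099, 0.1101]
ee_rot: [180.0, 0.0, 93.5]
wrist_force: [0.4, -0.4, 1.7]
width: 0.0155
```

Emit:
play_rows(targets=[0,0,0,0,0,0,0,0,0,0,0,0,0,0,0,0,0,0,0,0,0])

```text
time: 5.8
eef_pos: [0.5063, -0.2099, 0.1099]
ee_rot: [180.0, 0.0, 93.5]
wrist_force: [-0.5, -0.2, 1.4]
width: 0.0159
```

```bash
python3 - <<'E'
from h import *
s=sensors.get_state();print(s['eef_pos'],s['ee_rot'],s['wrist_force'],s['torque'],s['width'])
E
```

```text
[ 0.50625839 -0.2098931   0.10985252] [1.79991366e+02 1.98481040e-02 9.35223290e+01] [-0.51768799 -0.17897459  1.3654526 ] [-0.19158274  0.17467078  0.06078379] 0.015901461354602024
```

```bash
python3 - <<'E'
from h import *
d,s=snap("wrist","w4",1.5); d=load('w4')
hsv=cv2.cvtColor(d['img'],cv2.COLOR_RGB2HSV)
br=cv2.inRange(hsv,(10,120,70),(28,255,255)); br[250:]=0
n,l,st,c=cv2.connectedComponentsWithStats(br); 
for i in range(1,n):
    if st[i,4]>100: print(c[i],st[i],ray(d,c[i],.04))
cv2.imwrite('pics/w4c.png',cv2.resize(d['img'][120:300,140:380],None,fx=3,fy=3,interpolation=cv2.INTER_CUBIC)[:,:,::-1])
E
```

```text
[336.92665615 192.03706625] [ 312  176   49   37 1268] [ 0.57412437 -0.19613723  0.04      ]
[162.27211538 210.9125    ] [ 143  192   41   37 1040] [ 0.43308471 -0.22081848  0.04      ]
```

View pics/w4c.png

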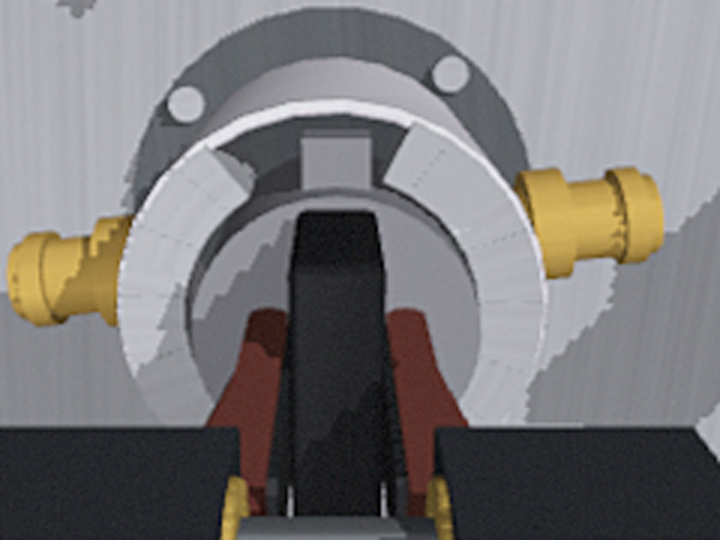

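The lid is gripped (15.9 mm opening), the bar lies centred between the fingers and the stubs read 9.9°. Now the press.

Emit:
play_rows(targets=[0,0,0.3,0,0,0,0,0,0,0.3,0,0,0,0,0,0,0.3,0,0,0,0,0,0,0,0,0,0,0,0,0,0,0,0,0,0])

```text
time: 6.27
eef_pos: [0.5066, -0.21, 0.0922]
ee_rot: [179.9, 0.0, 93.5]
wrist_force: [-2.8, -0.1, 9.6]
width: 0.0157
```

Emit:
play_rows(targets=[0,0,0,0,0,0,0,0,0,0,0,0,0,0])

```text
time: 6.43
eef_pos: [0.5066, -0.21, 0.0925]
ee_rot: [179.9, 0.1, 93.5]
wrist_force: [-1.5, -0.3, 8.9]
width: 0.0159
```

```bash
python3 - <<'E'
from h import *
s=sensors.get_state();print(s['eef_pos'],s['ee_rot'],s['wrist_force'],s['torque'],s['width'])
d,s=snap("wrist","w5",1.5,(100,100,420,300)); 
E
```

```text
[ 0.50656331 -0.21000136  0.09252421] [1.79927030e+02 5.62660464e-02 9.35289406e+01] [-1.54603191 -0.31648745  8.86270752] [-0.0540736   0.55635547 -0.02044552] 0.015909636446941107
```

View pics/w5.png

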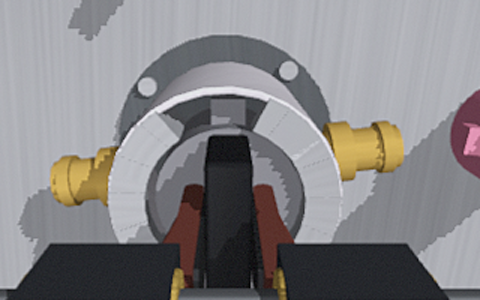

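Emit:
play_rows(targets=[0.01,-0.02,0,0,0,0.5,0,0.01,-0.02,0,0,0,1,0,0,-0.01,0,0,0,1,0,0,-0.01,0,0,0,1,0,0,0,0,0,0,0,0])

```text
time: 6.9
eef_pos: [0.5062, -0.2097, 0.0929]
ee_rot: [179.8, 0.0, 72.2]
wrist_force: [0.2, -0.6, 7.7]
width: 0.0157
```

```bash
python3 - <<'E'
from h import *
s=sensors.get_state();print(s['eef_pos'],s['ee_rot'],s['wrist_force'],s['torque'],s['width'])
d,s=snap("wrist","w6",1.5,(100,100,420,300)); 
E
```

```text
[ 0.50615833 -0.20965149  0.09293694] [1.79784155e+02 1.42867286e-02 7.22223609e+01] [ 0.21860115 -0.56752333  7.72173567] [-0.12195722  0.07120141 -0.10906873] 0.01574778385019958
```

View pics/w6.png

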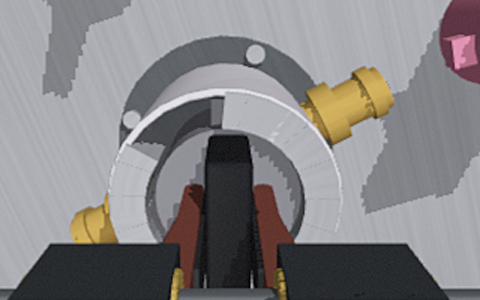

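The lug is moving under the lip and the forces are low, so I'll continue the turn.

Emit:
play_rows(targets=[0,-0.01,0,0,0,1,0,0,-0.01,0,0,0,1,0,0,-0.01,0,0,0,1,0,0,-0.01,0,0,0,1,0,0,-0.01,0,0,0,1,0])

```text
time: 7.37
eef_pos: [0.5053, -0.2092, 0.0929]
ee_rot: [179.8, -0.1, 42.3]
wrist_force: [0.0, -1.1, 7.8]
width: 0.016
```

Emit:
play_rows(targets=[0,-0.01,0,0,0,1,0,0,0,0,0,0,1,0,0,0,0,0,0,1,0,0,0,0,0,0,1,0,0,0,0,0,0,0,0])

```text
time: 7.78
eef_pos: [0.5051, -0.209, 0.0929]
ee_rot: [179.9, -0.2, 18.2]
wrist_force: [-0.3, 0.2, 7.9]
width: 0.0156
```

```bash
python3 - <<'E'
from h import *
s=sensors.get_state();print(s['eef_pos'],s['ee_rot'],s['wrist_force'],s['torque'],s['width'])
E
```

```text
[ 0.50512082 -0.20897943  0.09287775] [ 1.79871971e+02 -1.56611933e-01  1.82206494e+01] [-0.34182577  0.18913955  7.91775401] [-0.03786076  0.24043266 -0.13761578] 0.015558644199913216
```

Emit:
play_rows(targets=[0,0,0,0,0,0.7,0,0,0,0,0,0,0.67,0,0,0,0,0,0,0,0,0,0,0,0,0,0,0])

```text
time: 8.12
eef_pos: [0.5051, -0.209, 0.0929]
ee_rot: [179.9, -0.2, 10.3]
wrist_force: [-0.2, -0.4, 8.0]
width: 0.0158
```

```bash
python3 - <<'E'
from h import *
s=sensors.get_state();print(s['eef_pos'],s['ee_rot'],s['wrist_force'],s['torque'],s['width'])
d,s=snap("wrist","w7",1.5); 
E
```

```text
[ 0.50510253 -0.20895402  0.09287516] [ 1.79896856e+02 -1.70730055e-01  1.02925486e+01] [-0.23551075 -0.38273503  7.97442758] [-0.05714605  0.17449663 -0.10930693] 0.01580553072657362
```

View pics/w7.png

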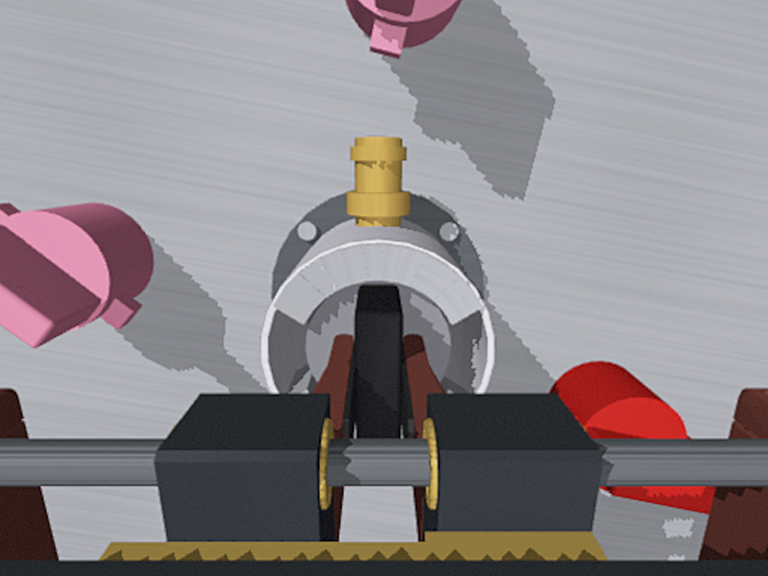

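The bar is in line with the stub (bar and stub both at column 378), yaw is 10.3°, and the lid is still held down. Letting go.

Emit:
play_rows(targets=[0,0,0,0,0,0,0.5,0,0,0,0,0,0,0.5,0,0,0,0,0,0,0.5,0,0,0,0,0,0,0.5,0,0,0,0,0,0,0.5])

```text
time: 8.58
eef_pos: [0.5038, -0.2085, 0.0909]
ee_rot: [-180.0, 0.0, 10.3]
wrist_force: [0.2, -0.5, 0.2]
width: 0.0427
```

Emit:
play_rows(targets=[0,0,-0.3,0,0,0,0.5,0,0,-0.7,0,0,0,0.5,0,0,-1,0,0,0,0.5,0,0,-1,0,0,0,0.5,0,0,-1,0,0,0,0.5])

```text
time: 9.0
eef_pos: [0.5039, -0.2086, 0.1727]
ee_rot: [-180.0, 0.0, 10.3]
wrist_force: [0.4, -0.2, 0.3]
width: 0.0439
```

Emit:
play_rows(targets=[0,0,-1,0,0,0,0.5,0,0,-1,0,0,0,0.5,0,0,-0.5,0,0,0,0.5,0,0,0,0,0,0,0.5,0,0,0,0,0,0,0.5])

```text
time: 9.42
eef_pos: [0.5042, -0.2088, 0.2217]
ee_rot: [180.0, -0.0, 10.3]
wrist_force: [0.3, -1.0, -0.5]
width: 0.0439
```

```bash
python3 - <<'E'
from h import *
d,s=snap("wrist","w8",1.5); print(s['eef_pos'],s['ee_rot'],s['wrist_force'])
snap("scene","s8",5,(140,160,230,250))
E
```

```text
[ 0.50424105 -0.20876702  0.2216738 ] [ 1.79974986e+02 -3.26595651e-02  1.03109409e+01] [ 0.25032427 -0.96220209 -0.51335625]
```

View pics/w8.png

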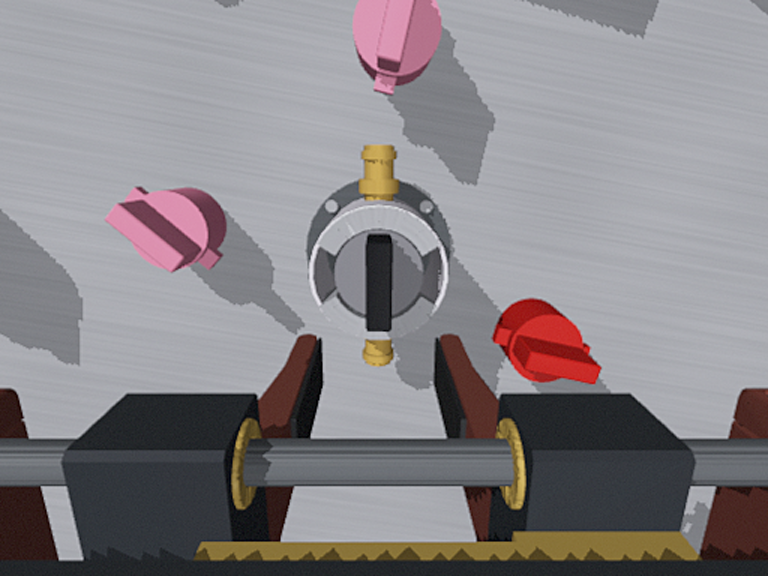

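View pics/s8.png

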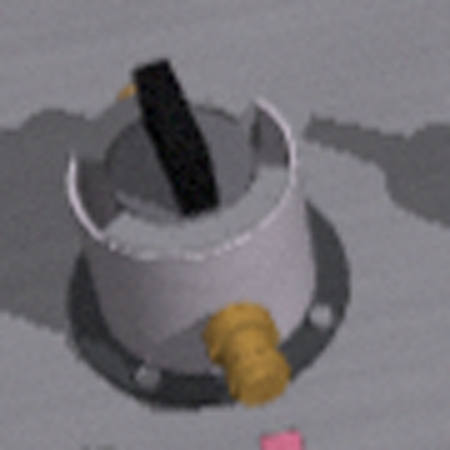

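Bar now lies along the stubs (columns 378-380 in the wrist view), lugs hidden under the lip, and the lid face looks level with the rim. I'll check the lid height by triangulating the bar top's end corners, then compare with the other strainer.

```bash
python3 - <<'E'
from h import *
d=load('w8'); s=load('s8')
cv2.imwrite('pics/a.png',cv2.resize(d['img'][130:250,190:310],None,fx=6,fy=6,interpolation=cv2.INTER_CUBIC)[:,:,::-1])
cv2.imwrite('pics/b.png',cv2.resize(s['img'][120:195,310:385],None,fx=6,fy=6,interpolation=cv2.INTER_CUBIC)[:,:,::-1])
E
```

```text
(no output)
```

View pics/a.png

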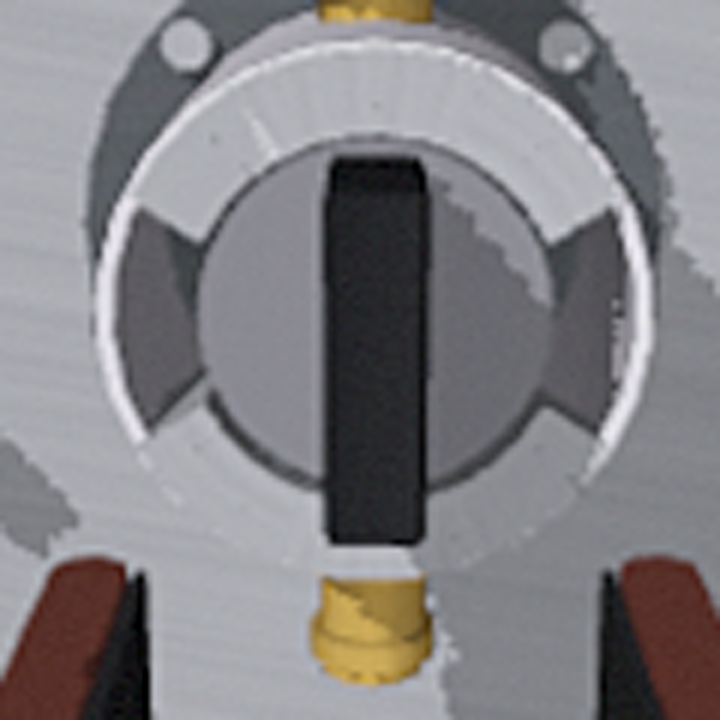

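View pics/b.png

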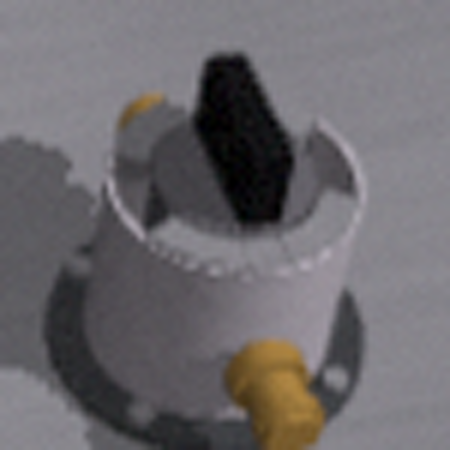

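```bash
python3 - <<'E'
from h import *
d=load('w8'); s=load('s8')
def line(d,uv):
    a=ray(d,uv,.2);b=ray(d,uv,.1);return a,(b-a)/np.linalg.norm(b-a)
def tri(u,v):
    a,p=line(d,u);b,q=line(s,v)
    t=np.linalg.lstsq(np.c_[p,-q],b-a,rcond=None)[0]
    return (a+p*t[0]+b+q*t[1])/2, np.linalg.norm(a+p*t[0]-b-q*t[1])
W=lambda x,y:(x/6+190-.4,y/6+130-.4)
S=lambda x,y:(x/5+140-.4,y/5+160-.4)
print(tri(W(323,545),S(168,60)),tri(W(425,545),S(134,69)))
q=[ray(d,W(*p),.126)[:2] for p in [(323,197),(425,197),(425,545),(323,545)]]
a=(q[0]+q[1])/2-(q[2]+q[3])/2
print('bar ang',np.degrees(np.arctan2(a[1],a[0])),'len@.126',np.linalg.norm(a),'mid',np.mean(q,0))
for z in(.119,.126,.137):
  q=[ray(d,W(*p),z)[:2] for p in [(375,197),(375,545)]]; print(z,np.linalg.norm(q[0]-q[1]))
E
```

```text
(array([ 0.4790367 , -0.20514802,  0.12757195]), np.float64(0.0006137399533910355)) (array([ 0.48303672, -0.21962006,  0.13051637]), np.float64(0.001729791612590739))
bar ang 10.267980630665738 len@.126 0.054030326590182136 mid [ 0.5063889  -0.20841084]
0.119 0.05549638112582188
0.126 0.054030339990083665
0.137 0.05172656106249498
```

```bash
python3 - <<'E'
from h import *
print(order.finish_job()); print(sensors.get_state()['time'])
E
```

```text
the job is handed in; nothing more can be done
None
the job is handed in; nothing more can be done
```

The open strainer's lid is locked, and I handed the job in at about 9.5 s of the 32 s allowed. I gripped the bar, pressed the lid down about 17.5 mm (about 9 N upward on the wrist), turned it about 83° clockwise and let go. Then I raised the gripper clear, so it touches nothing.

- **Alignment:** the last pictures put the handle at 10.3°, and the pipe stubs read about 10°. The lugs have left the entry gaps.
- **Height:** my two height checks disagreed by a few millimetres. Triangulation put the bar top at 127–130 mm and its apparent length suggested somewhat lower, against 126 mm when locked. By eye the lid face is level with the rim, matching the locked strainer.
- **Other strainer and loose lids:** I did not approach the locked strainer or the pink and red lids. They appeared undisturbed where the last pictures show them.

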